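Clip down the hardware box

ROBOT

A 7-joint arm with a two-finger parallel gripper is mounted at the origin on the work surface. World frame = base frame: x ahead of the robot, y to its left, z up, the work surface at z = 0. Lengths are in m, angles in degrees, forces in N, time in s.
With the tool pointing down it reaches from about 0.425 to 0.875 m from the base axis. Payload 4.7 kg.
Tool frame: the origin (TCP) lies midway between the tips of the shut fingers; the grasp point (between the pads) lies 19 mm behind it; y points along the fingers, x is the direction in which the jaws open and shut, and the axes are right-handed (so a half turn about y gives the same grasp; the last joint's range is limited). The gripper opens to 87 mm and grips with 3 to 60 N. Pads are 19 mm wide; open, the fingers measure 117 mm over their backs; the gripper's body (75 mm by 190 mm) begins 51 mm behind the grasp point.
Start: joints at [65.323, 18.392, -4.016, 83.108, 1.295, 78.541, -3.26], TCP at [0.28, -0.587, 0.223] pointing down, gripper open.
Joint ranges: [-163.93, 163.93], [-17.29, 119.83], [-79.2, 71.16], [3.27, 140.29], [-89.18, 269.18], [5.43, 117.66], [-154.24, 154.24]. Speed limits (degrees/s): [147.25, 147.25, 180, 180, 180, 180, 180].

INTERFACE

Orientations are given as [roll, pitch, yaw] about the fixed x, y, z axes, in that order (R = Rz(yaw) Ry(pitch) Rx(roll)).
In Python, from cell import env gives the robot as it stands.
- The arm moves only by the tool carry_out, never from a script. Its argument "targets" is a list of rows, each a list of 2 entries, a list of its own where there are three numbers: the shift along the tool's x, y, z in mm, then the turn, a rotation vector about the tool's x, y, z in degrees. A call has 1 to 12 rows; each row shifts and turns the commanded pose from where the row before left it, along the tool's axes as they then stand; what a row does not reach is not made up. A row lasts 1/10 s, in which the tool goes at most 50 mm and 8.59 degrees, less where a joint would pass 70% of its speed; a pose out of reach is approached as far as the arm can. A call with a gripper value outside its range is refused whole. "jaw" is the opening, from 0 (shut) to 1 (fully open), set as the call begins (left out, the last holds). The fingers move at their own pace and stop on an object; "squeeze" is the grip in N (left out, the last holds). Time passes only in rows, so rows that do not move let the fingers close. It gives the time, the measured TCP pose, the force and the opening at its end, in the units of the state.
- env.get_obs(): the state, without advancing time (a new reading comes with each control period).
- env.read_camera(name): name is "side" or "top" or "wrist"; returns the picture (384x512x3 uint8, red, green, blue); there is no depth.
- env.get_calibration(name): a dict with "fx", "fy", "cx", "cy" (pixels), "R" (3x3) and "t" (3): a world point X has camera coordinates R X + t; the wrist camera has in their place "hand_eye" (4x4, takes a point from camera to tool coordinates, whose origin is the TCP and whose axes are the tool frame's). Camera axes: x right, y down, z forward; pixel columns grow to the right and rows downward; lengths in m; the calibration is good to about 2 mm. A picture is of the moment at which its call begins: read the wrist's pose just before it. get_calibration takes no time and is no camera call.
- env.sign_off(): hands the job in, once; it reports no verdict.
Trained networks look in the newest picture that a camera, given by its name, has taken for a name from the list of things; names that differ only in an ending like _2 or _b are one class to them, and where a whole thing is asked for, a point or a joint stands for the part that bears it (a point fixed in the world has none). Each returns a list of dicts, best first, with "p" (0 to 1); they miss things now and then, are a little off and sometimes report something else, mostly with a low value. They report only what shows in the picture. A call takes as long as a camera call. They do not tell look-alikes from the thing itself.
- env.outline_of(camera, label): "mask" (384x512 bool, what is visible of it) and "xy" ([column, row] in pixels, amid what is visible of it).
The state is a dict: "time_s": time; "qpos": joint angles; "joint_velocities": joint speeds; "effort": joint torques, N m; "tool_pos": TCP position; "tool_rot": TCP orientation; "force": force on the tool from outside, world axes, zero at the start; "wrist_torque": the same for the moment, N m; "grip_width": finger opening in m.
Only numpy, scipy, OpenCV 4.12 (cv2) and the standard library are available. Lean on these libraries where they do the work, as an engineer would, in place of code of your own. Each camera call takes 0.05 s, during which the arm holds its last target.

TASK

The lid is on the grey hardware box on the cutting mat, with its four white clips standing open. Snap the clips down over the rim in opposite-corner order so the seal is drawn evenly: first the clip at the corner with the round vent plug, second the clip diagonally opposite it, then the other two in either order, one clip at a time. Leave the hammer, the jar and the white tape puck where they are.

Things in the scene. Friction and masses are not known exactly. Their poses are not given: they have to be found in the camera images.
- box: Grey lidded box, heavy, does not shift. Tub 180 x 124 mm, lid 192 x 136, rim 196 x 140; rigid lid top 80 mm above the underside. Origin: centre of the underside, on the 3 mm mat. x along the long side, y the short, z up; any yaw. Black round vent plug, 16 mm wide, 6 tall, on the lid at (+86, +54) mm, at the +x+y corner. Four white clips, one near each corner, hinged along the two long sides.
- clip_1 (a joint): Clip at the box's +x+y corner (vent plug), first. Flap 34 mm wide, 50 long, 5 thick, outer lip 20 deep; hinge line along box x, centred at box (+58, +26, 84.5) mm, flap outward along +y. Rad: 0 = open, slanting up and out, as at start; 0.6 = down flat, lip over the rim, flap top at box z 87 mm. Over-centre spring: past 0.3 it snaps down, before that it springs open. Press straight down at box (+58, +46) mm: about 3 N.
- clip_2 (a joint): Clip at the box's -x-y corner (opposite the plug), second. Flap 34 mm wide, 50 long, 5 thick, outer lip 20 deep; hinge line along box x, centred at box (-58, -26, 84.5) mm, flap outward along -y. Rad: 0 = open, slanting up and out, as at start; 0.6 = down flat, lip over the rim, flap top at box z 87 mm. Over-centre spring: past 0.3 it snaps down, before that it springs open. Press straight down at box (-58, -46) mm: about 3 N.
- clip_3 (a joint): Clip at the box's -x+y corner, one of the last two. Flap 34 mm wide, 50 long, 5 thick, outer lip 20 deep; hinge line along box x, centred at box (-58, +26, 84.5) mm, flap outward along +y. Rad: 0 = open, slanting up and out, as at start; 0.6 = down flat, lip over the rim, flap top at box z 87 mm. Over-centre spring: past 0.3 it snaps down, before that it springs open. Press straight down at box (-58, +46) mm: about 3 N.
- clip_4 (a joint): Clip at the box's +x-y corner, one of the last two. Flap 34 mm wide, 50 long, 5 thick, outer lip 20 deep; hinge line along box x, centred at box (+58, -26, 84.5) mm, flap outward along -y. Rad: 0 = open, slanting up and out, as at start; 0.6 = down flat, lip over the rim, flap top at box z 87 mm. Over-centre spring: past 0.3 it snaps down, before that it springs open. Press straight down at box (+58, -46) mm: about 3 N.
- hammer: Bystander: small hammer, 240 mm long, lying on the mat at the robot's right. Origin: on its underside.
- jar: Bystander: glass jar with a metal cap, 72 mm across and 85 mm tall, at the robot's left. Origin: centre of the underside.
- puck: Bystander: white round tape measure, 56 mm across and 18 mm tall, at the robot's right. Origin: centre of the underside.
Mind the look-alikes: they are no part of the job. Of the things like the box, leave any that is green; of the rest the larger one is meant.

How it is judged (in metres and radians):
On the way, in this order (a step that is already met when the one before it is completed fails the run):
1. the clip by the vent plug is snapped down, the other three still open (value of joint clip_1 above 0.5 rad and value of joint each of clip_2, clip_3, clip_4 below 0.2 rad), for 0.1 s.
2. the diagonally opposite clip is snapped down too, the other two still open (value of joint each of clip_1, clip_2 above 0.5 rad and value of joint each of clip_3, clip_4 below 0.2 rad), for 0.1 s.
3. one of the other two is snapped down too, the last still open (((value of joint each of clip_1, clip_2, clip_3 above 0.5 rad and value of joint clip_4 below 0.2 rad) or (value of joint each of clip_1, clip_2, clip_4 above 0.5 rad and value of joint clip_3 below 0.2 rad))), for 0.1 s.
At the end, for the whole second after the job is handed in: All four clips are down over the rim, each within 0.1 rad of fully closed (value of joint each of clip_1, clip_2, clip_3, clip_4 above 0.5 rad); the robot touches nothing.
It fails at once if the hammer is moved by more than 30 mm (distance of hammer from where it was at the start of the episode above 0.03 m).
It fails at once if the jar is moved by more than 30 mm (distance of jar from where it was at the start of the episode above 0.03 m).
It fails at once if the puck is moved by more than 30 mm (distance of puck from where it was at the start of the episode above 0.03 m).
It also fails if it takes over 38 s, if anything falls off the work surface, if the arm or the gripper's body presses on something with over 40 N, if the wrist force passes 120 N, or if a joint passes its speed limit or range.

## Working session

There is one attempt and no reset: what is moved stays moved. The work goes in short steps, Python scripts to look and compute and a tool call to move; the robot and the scene stay as the last step left them, time stands still between calls to the robot, and variables do not carry over. Pictures are saved under pics/ and viewed, and the job is handed in when it is done.

Besides the shell and the picture viewer there is one more tool, called after "Request:" by a JSON object that holds its "op" and its "data", one argument or row to a line. carry_out: Moves the arm, as the interface text tells. Its arguments: {"type":"object","properties":{"targets":{"type":"array","items":{"type":"array"}},"jaw":{"type":"number"},"squeeze":{"type":"number"}},"required":["targets"]}

```bash
mkdir -p pics
python3 - <<'E'
from cell import env
import cv2
o=env.get_obs(); print({k:o[k] for k in('time_s','tool_pos','tool_rot','force','grip_width')})
for n in('top','side'):
    im=env.read_camera(n); cv2.imwrite(f'pics/{n}0.png',im[:,:,::-1]); print(n,env.get_calibration(n))
    for d in env.outline_of(n,'box')+env.outline_of(n,'clip_1'):
        print(d['p'],d['xy'],d['mask'].sum())
print(env.get_calibration('wrist'))
E
```

```text
{'time_s': 0.0, 'tool_pos': array([ 0.27936766, -0.58626689,  0.22144065]), 'tool_rot': array([-90.00637836,   0.11245936, -64.51428226]), 'force': array([ 0.00065893, -0.33765141, -0.33620882]), 'grip_width': 0.08703080118028782}
top {'fx': 351.6140899121606, 'fy': 351.6140899121606, 'cx': 265.99360533562816, 'cy': 188.74604615810318, 'R': array([[ 0.00612471, -0.99997388,  0.00383665],
       [-0.98301557, -0.0067245 , -0.18339896],
       [ 0.18341997, -0.00264822, -0.98303108]]), 't': array([0.0586542 , 0.42367921, 0.98502652])}
0.87 [105.3, 206.4] 2278
0.57 [172.0, 282.4] 4066
0.55 [253.2, 138.9] 3353
0.75 [140.4, 284.3] 290
0.75 [165.2, 249.7] 264
0.74 [176.9, 309.7] 292
0.67 [97.1, 177.0] 111
0.66 [278.4, 135.6] 243
0.65 [250.8, 108.4] 221
0.64 [221.1, 132.4] 220
0.58 [118.0, 193.9] 160
0.53 [198.3, 273.9] 241
0.47 [251.4, 160.1] 215
0.21 [392.0, 123.8] 279
side {'fx': 354.3492292228615, 'fy': 354.3492292228615, 'cx': 259.994089954723, 'cy': 193.3248135402236, 'R': array([[-0.76750569, -0.64101849, -0.00550618],
       [-0.35165129,  0.42819054, -0.83246275],
       [ 0.535981
[... 200 characters left out ...]
] 239
0.74 [161.8, 270.0] 167
0.69 [169.2, 294.9] 122
0.69 [291.4, 248.7] 255
0.68 [128.2, 275.4] 164
0.68 [309.5, 275.2] 225
0.61 [203.4, 187.9] 97
0.59 [235.2, 169.5] 129
0.49 [238.1, 186.2] 76
0.46 [203.1, 171.8] 133
0.45 [127.2, 302.2] 118
{'fx': 285.8716821711355, 'fy': 285.8716821711355, 'cx': 254.18981032648384, 'cy': 193.92329219150946, 'hand_eye': array([[ 9.99999910e-01, -1.45769612e-04, -3.99064523e-04,
         5.63082006e-04],
       [ 3.45332194e-04, -2.68264233e-01,  9.63345308e-01,
        -1.62662234e-01],
       [-2.47481210e-04, -9.63345359e-01, -2.68264159e-01,
         7.32170447e-02],
       [ 0.00000000e+00,  0.00000000e+00,  0.00000000e+00,
         1.00000000e+00]])}
```

View pics/top0.png

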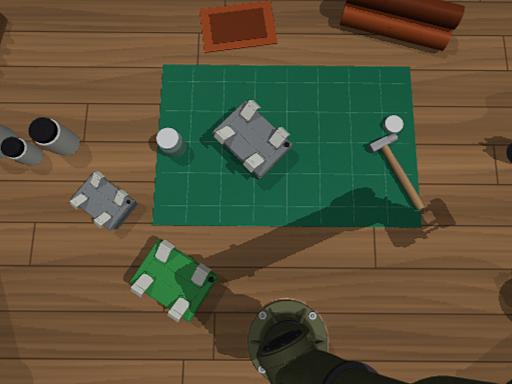

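View pics/side0.png

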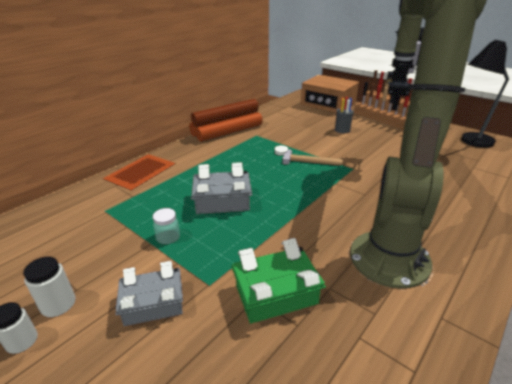

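The target is the grey box on the mat, at about (253,139) in the top view. Its black plug is at about (287,144), at the right corner.

```bash
cat > fit.py <<'E'
import numpy as np
from scipy.optimize import least_squares
from scipy.spatial.transform import Rotation as Ro
def proj(c,X):
    p=np.asarray(X)@np.array(c['R']).T+np.array(c['t']); return np.c_[c['fx']*p[:,0]/p[:,2]+c['cx'],c['fy']*p[:,1]/p[:,2]+c['cy']]
def clippts(sx,sy,a=0.0):
    th=0.6-a; out=[]
    for u in(-17,17):
        for l in(0,50):
            out.append([sx*58+u, sy*(26+l*np.cos(th)-2.5*np.sin(th)),84.5+l*np.sin(th)+2.5*np.cos(th)])
    return np.array(out)/1000
def world(p,P):
    c,s=np.cos(p[2]),np.sin(p[2]); P=np.asarray(P)
    return np.c_[p[0]+c*P[:,0]-s*P[:,1],p[1]+s*P[:,0]+c*P[:,1],P[:,2]+.003]
S={1:(1,1),2:(-1,-1),3:(-1,1),4:(1,-1)}
E
python3 - <<'E'
from cell import env
from fit import *
import cv2
C={n:env.get_calibration(n) for n in('top','side')}
T={1:(278.4,135.6),3:(250.8,108.4),2:(221.1,132.4),4:(251.4,160.1)}
def res(p):
    r=[]
    for k,uv in T.items(): r+=list(proj(C['top'],world(p,clippts(*S[k]))).mean(0)-uv)
    r+=list(proj(C['top'],world(p,[[.086,.054,.086]]))[0]-(287.5,144))
    return r
f=least_squares(res,[.6,.0,-2.4]);p=f.x;print(p,np.degrees(p[2]),np.round(f.fun,1))
np.save('p.npy',p)
L=np.array([[x,y,80] for x,y in((96,68),(-96,68),(-96,-68),(96,-68))])/1e3
for n,(x0,y0,w,h) in {'top':(200,90,110,100),'side':(170,150,100,75)}.items():
    im=cv2.imread(f'pics/{n}0.png')[y0:y0+h,x0:x0+w]; k=7
    im=cv2.resize(im,None,fx=k,fy=k,interpolation=cv2.INTER_CUBIC)
    dr=lambda P,c:cv2.polylines(im,[np.round((proj(C[n],world(p,P))+.5-[x0,y0])*k).astype(int)],True,c,1)
    dr(L,(0,0,255))
    for q in S: 
        a=clippts(*S[q])[[0,1,3,2]];dr(a,(255,0,0)if q>1 else(0,255,255))
    cv2.imwrite(f'pics/{n}_fit.png',im[:590])
    o=env.outline_of
E
```

```text
[ 0.56721735  0.1051207  -2.36509506] -135.509964944308 [-1.5  1.8 -2.5  1.   3.7 -1.8  2.  -0.8 -1.8 -0.1]
```

View pics/top_fit.png

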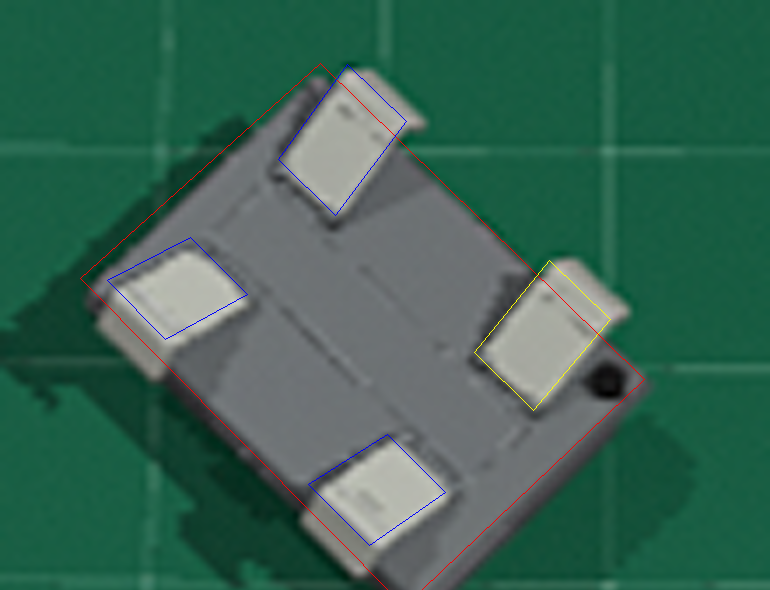

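View pics/side_fit.png

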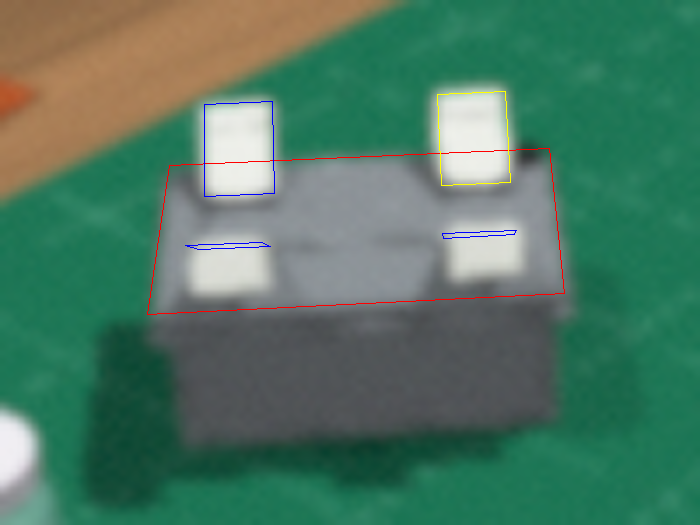

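```bash
cat > tgt.py <<'E'
from cell import env
from fit import *
def show():
    p=np.load('p.npy');o=env.get_obs();R=Ro.from_euler('xyz',o['tool_rot'],degrees=True).as_matrix()
    print(o['time_s'],o['tool_pos'],o['tool_rot'],o['force'])
    for k,s in S.items():
        w=world(p,[[.058*s[0],.046*s[1],.087]])[0]
        print(k,w,'tool shift mm to 0.17 above / ',np.round(R.T@(np.r_[w[:2],.17]-o['tool_pos'])*1e3,1))
E
python3 - <<'E'
from cell import env
from fit import *
C=env.get_calibration('top')
# refine on corners read from the picture (crop/7 + origin)
Z=lambda a:np.array(a)/7+[200,90]-.5
obs={3:[(279,162),(338,215),(348,67)],1:[(475,352),(535,409)],2:[(193,240),(247,293)],4:[(389,438),(447,492)]}
mod={3:[0,1,2],}
def res(p):
    r=[]
    for k in S:
        i=proj(C,world(p,clippts(*S[k])))[[0,2]]
        o=Z(obs[k][:2]); 
        r+=list((i.mean(0)-o.mean(0)))
    r+=list(proj(C,world(p,[[.086,.054,.086]]))[0]-Z((605,381)))
    return r
f=least_squares(res,np.load('p.npy'));print(f.x,np.degrees(f.x[2]),np.round(f.fun,2));np.save('p.npy',f.x)
from tgt import show;show()
E
```

```text
[ 0.56684079  0.10448443 -2.36269033] -135.37218446569545 [ 0.04  0.2   0.05  0.07 -0.13 -0.12 -0.   -0.19  0.05  0.03]
0.3 [ 0.27957754 -0.58663434  0.22220979] [-9.00008097e+01  3.21504056e-02 -6.45172579e+01] [ 0.07971608 -0.21862376  0.16336276]
1 [0.55787799 0.03100199 0.09      ] tool shift mm to 0.17 above /  [-437.8   52.4  517. ]
2 [0.57580359 0.17796686 0.09      ] tool shift mm to 0.17 above /  [-562.7   52.5  596.4]
3 [0.64043346 0.11249183 0.09      ] tool shift mm to 0.17 above /  [-475.8   52.5  626.5]
4 [0.49324812 0.09647702 0.09      ] tool shift mm to 0.17 above /  [-524.7   52.5  486.8]
```

Request:
{"op": "carry_out", "data": {
  "targets": [
    [[-22, 0, 26], [0, 0, 0]],
    [[-22, 0, 26], [0, 0, 0]],
    [[-22, 0, 26], [0, 0, 0]],
    [[-22, 0, 26], [0, 0, 0]],
    [[-22, 0, 26], [0, 0, 0]],
    [[-22, 0, 26], [0, 0, 0]],
    [[-22, 0, 26], [0, 0, 0]],
    [[-22, 0, 26], [0, 0, 0]],
    [[-22, 0, 26], [0, 0, 0]],
    [[-22, 0, 26], [0, 0, 0]]
  ],
  "jaw": 0
}}

```text
time_s: 1.3
tool_pos: [0.4201, -0.275, 0.2227]
tool_rot: [-90.0, -0.0, -64.5]
force: [0.3, 0.0, 0.4]
grip_width: 0.0149
```

```bash
python3 -c "from tgt import show;show()"
```

```text
1.3 [ 0.42009773 -0.27496761  0.2227263 ] [-8.99968792e+01 -3.05256737e-02 -6.45165431e+01] [0.27556432 0.02643813 0.44400563]
1 [0.55787799 0.03100199 0.09      ] tool shift mm to 0.17 above /  [-216.9   52.6  256. ]
2 [0.57580359 0.17796686 0.09      ] tool shift mm to 0.17 above /  [-341.9   52.6  335.4]
3 [0.64043346 0.11249183 0.09      ] tool shift mm to 0.17 above /  [-255.    52.6  365.6]
4 [0.49324812 0.09647702 0.09      ] tool shift mm to 0.17 above /  [-303.9   52.6  225.8]
```

Request:
{"op": "carry_out", "data": {
  "targets": [
    [[-22, 0, 26], [0, 0, 0]],
    [[-22, 0, 26], [0, 0, 0]],
    [[-22, 0, 26], [0, 0, 0]],
    [[-22, 0, 26], [0, 0, 0]],
    [[-22, 0, 26], [0, 0, 0]],
    [[-22, 0, 26], [0, 0, 0]],
    [[-22, 0, 26], [0, 0, 0]],
    [[-22, 0, 26], [0, 0, 0]],
    [[-22, 26, 26], [0, 0, 0]],
    [[-19, 26, 22], [0, 0, 0]],
    [[0, 0, 0], [0, 0, 0]],
    [[0, 0, 0], [0, 0, 0]]
  ]
}}

```text
time_s: 2.5
tool_pos: [0.557, 0.0301, 0.1699]
tool_rot: [-90.1, 0.0, -64.4]
force: [-0.1, -0.4, 1.0]
grip_width: 0.0006
```

Run:
```python
from tgt import *
show()
import cv2
for n,(x0,y0,w,h) in {'top':(200,90,110,80),'side':(170,130,110,85)}.items():
    im=env.read_camera(n)[y0:y0+h,x0:x0+w,::-1]
    cv2.imwrite(f'pics/{n}1.png',cv2.resize(im,None,fx=7,fy=7,interpolation=cv2.INTER_CUBIC))
```

```text
2.5 [0.5569635  0.03007038 0.16994292] [-9.00867504e+01  3.72441396e-02 -6.44250243e+01] [-0.05706316 -0.38517085  1.03675138]
1 [0.55787799 0.03100199 0.09      ] tool shift mm to 0.17 above /  [-0.4 -0.1  1.2]
2 [0.57580359 0.17796686 0.09      ] tool shift mm to 0.17 above /  [-1.253e+02 -1.000e-01  8.080e+01]
3 [0.64043346 0.11249183 0.09      ] tool shift mm to 0.17 above /  [-38.3  -0.2 110.9]
4 [0.49324812 0.09647702 0.09      ] tool shift mm to 0.17 above /  [-87.4   0.  -28.8]
```

View pics/side1.png

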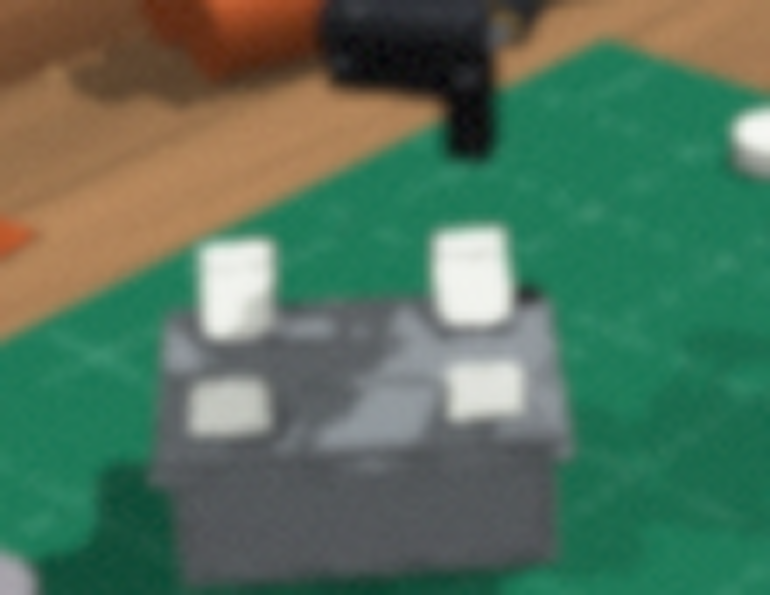

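The finger tip is right over clip_1, at (470,155) above the flap at (472,275). Next I press it down.

Request:
{"op": "carry_out", "data": {
  "targets": [
    [[0, 25, 0], [0, 0, 0]],
    [[0, 20, 0], [0, 0, 0]],
    [[0, 8, 0], [0, 0, 0]],
    [[0, 6, 0], [0, 0, 0]],
    [[0, 6, 0], [0, 0, 0]],
    [[0, 4, 0], [0, 0, 0]],
    [[0, 4, 0], [0, 0, 0]],
    [[0, 3, 0], [0, 0, 0]],
    [[0, 2, 0], [0, 0, 0]],
    [[0, 0, 0], [0, 0, 0]]
  ]
}}

```text
time_s: 3.6
tool_pos: [0.5571, 0.0298, 0.0921]
tool_rot: [-90.0, 0.0, -64.5]
force: [-0.1, -0.9, -1.0]
grip_width: 0.0003
```

Run:
```python
from tgt import *
show()
import cv2
for n,(x0,y0,w,h) in {'side':(170,130,110,85)}.items():
    im=env.read_camera(n)[y0:y0+h,x0:x0+w,::-1]
    cv2.imwrite(f'pics/{n}2.png',cv2.resize(im,None,fx=7,fy=7,interpolation=cv2.INTER_CUBIC))
```

```text
3.6 [0.55708137 0.02977588 0.09209978] [-9.00424939e+01  2.07732903e-02 -6.45055367e+01] [-0.12275388 -0.94431283 -0.97470626]
1 [0.55787799 0.03100199 0.09      ] tool shift mm to 0.17 above /  [ -0.8 -77.9   1.2]
2 [0.57580359 0.17796686 0.09      ] tool shift mm to 0.17 above /  [-125.7  -77.9   80.6]
3 [0.64043346 0.11249183 0.09      ] tool shift mm to 0.17 above /  [-38.8 -78.  110.8]
4 [0.49324812 0.09647702 0.09      ] tool shift mm to 0.17 above /  [-87.7 -77.8 -29. ]
```

View pics/side2.png

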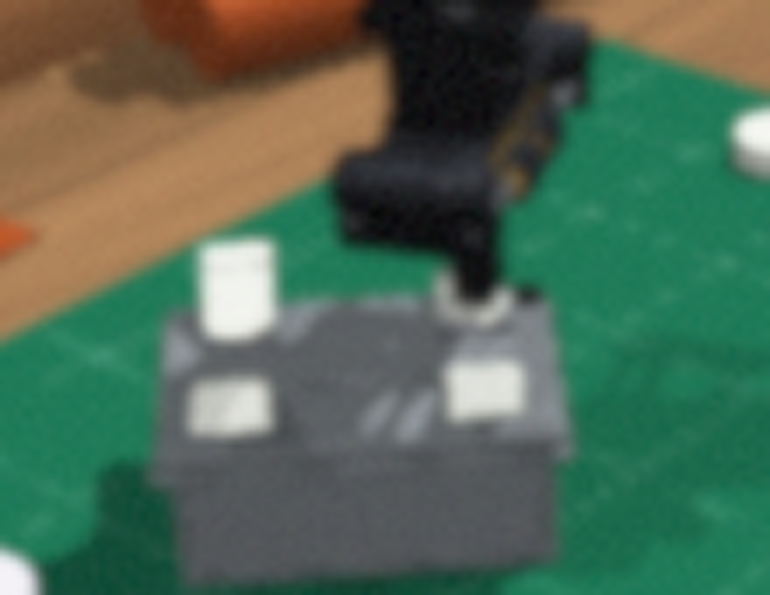

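Clip_1 looks flat under the finger at (475,310), and the others are still up. I'll lift and cross to clip_2.

Request:
{"op": "carry_out", "data": {
  "targets": [
    [[0, -40, 0], [0, 0, 0]],
    [[0, -38, 0], [0, 0, 0]],
    [[-32, 0, 20], [0, 0, 0]],
    [[-32, 0, 20], [0, 0, 0]],
    [[-32, 0, 20], [0, 0, 0]],
    [[-30, 0, 20], [0, 0, 0]],
    [[0, 0, 0], [0, 0, 0]],
    [[0, 0, 0], [0, 0, 0]]
  ]
}}

```text
time_s: 4.45
tool_pos: [0.5751, 0.179, 0.1705]
tool_rot: [-90.0, 0.0, -64.4]
force: [0.0, -0.2, -0.6]
grip_width: 0.0001
```

Run:
```python
from tgt import *
show()
import cv2
for n,(x0,y0,w,h) in {'side':(160,130,110,85)}.items():
    im=env.read_camera(n)[y0:y0+h,x0:x0+w,::-1]
    cv2.imwrite(f'pics/{n}3.png',cv2.resize(im,None,fx=7,fy=7,interpolation=cv2.INTER_CUBIC))
```

```text
4.45 [0.57513976 0.17902645 0.17048727] [-9.00103562e+01  8.83018538e-03 -6.43687389e+01] [ 0.03389097 -0.24682333 -0.64624868]
1 [0.55787799 0.03100199 0.09      ] tool shift mm to 0.17 above /  [126.    0.5 -79.6]
2 [0.57580359 0.17796686 0.09      ] tool shift mm to 0.17 above /  [1.2 0.5 0.1]
3 [0.64043346 0.11249183 0.09      ] tool shift mm to 0.17 above /  [88.2  0.5 30.1]
4 [0.49324812 0.09647702 0.09      ] tool shift mm to 0.17 above /  [  39.     0.5 -109.5]
```

View pics/side3.png

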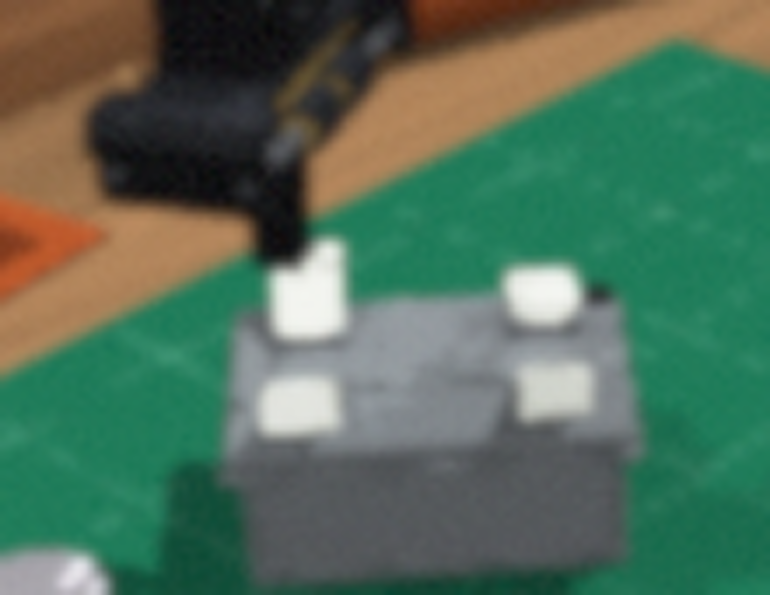

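Clip_1 at (540,295) is down and stays down. The finger is over clip_2, so I press it, lift, and go to clip_3.

Request:
{"op": "carry_out", "data": {
  "targets": [
    [[0, 25, 0], [0, 0, 0]],
    [[0, 20, 0], [0, 0, 0]],
    [[0, 8, 0], [0, 0, 0]],
    [[0, 6, 0], [0, 0, 0]],
    [[0, 6, 0], [0, 0, 0]],
    [[0, 4, 0], [0, 0, 0]],
    [[0, 4, 0], [0, 0, 0]],
    [[0, 3, 0], [0, 0, 0]],
    [[0, 2, 0], [0, 0, 0]],
    [[0, 0, 0], [0, 0, 0]]
  ]
}}

```text
time_s: 5.5
tool_pos: [0.5752, 0.1778, 0.0921]
tool_rot: [-90.0, 0.0, -64.5]
force: [-0.3, -0.7, 0.1]
grip_width: 0.0003
```

Request:
{"op": "carry_out", "data": {
  "targets": [
    [[0, -40, 0], [0, 0, 0]],
    [[0, -38, 0], [0, 0, 0]],
    [[30, 0, 10], [0, 0, 0]],
    [[30, 0, 10], [0, 0, 0]],
    [[28, 0, 10], [0, 0, 0]],
    [[0, 0, 0], [0, 0, 0]],
    [[0, 0, 0], [0, 0, 0]]
  ]
}}

```text
time_s: 6.2
tool_pos: [0.6405, 0.1109, 0.1702]
tool_rot: [-90.0, 0.0, -64.6]
force: [0.3, 0.4, 0.3]
grip_width: 0.0005
```

Run:
```python
from tgt import *
show()
import cv2
for n,(x0,y0,w,h) in {'side':(160,130,110,85)}.items():
    im=env.read_camera(n)[y0:y0+h,x0:x0+w,::-1]
    cv2.imwrite(f'pics/{n}4.png',cv2.resize(im,None,fx=7,fy=7,interpolation=cv2.INTER_CUBIC))
```

```text
6.2 [0.64047127 0.1108655  0.17020866] [-9.00246972e+01  4.56919121e-02 -6.46023180e+01] [0.25779268 0.40185944 0.28151596]
1 [0.55787799 0.03100199 0.09      ] tool shift mm to 0.17 above /  [  36.7    0.2 -108.9]
2 [0.57580359 0.17796686 0.09      ] tool shift mm to 0.17 above /  [-88.4   0.3 -29.6]
3 [0.64043346 0.11249183 0.09      ] tool shift mm to 0.17 above /  [-1.5  0.2  0.7]
4 [0.49324812 0.09647702 0.09      ] tool shift mm to 0.17 above /  [ -50.1    0.3 -139.2]
```

View pics/side4.png

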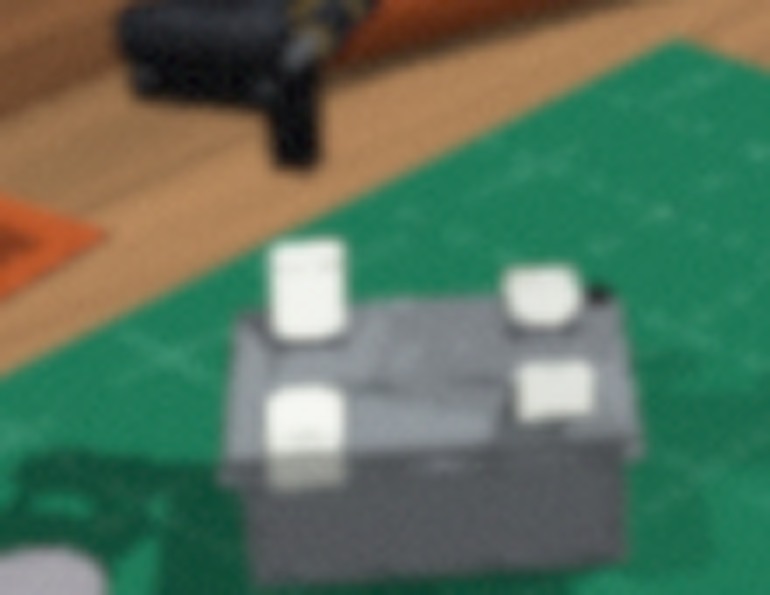

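Clip_2 at (305,435) is down over the rim. Clips 3 at (308,290) and 4 at (555,390) are still open. Pressing clip_3, then over to clip_4.

Request:
{"op": "carry_out", "data": {
  "targets": [
    [[0, 25, 0], [0, 0, 0]],
    [[0, 20, 0], [0, 0, 0]],
    [[0, 8, 0], [0, 0, 0]],
    [[0, 6, 0], [0, 0, 0]],
    [[0, 6, 0], [0, 0, 0]],
    [[0, 4, 0], [0, 0, 0]],
    [[0, 4, 0], [0, 0, 0]],
    [[0, 3, 0], [0, 0, 0]],
    [[0, 2, 0], [0, 0, 0]],
    [[0, 0, 0], [0, 0, 0]]
  ]
}}

```text
time_s: 7.25
tool_pos: [0.6401, 0.1112, 0.0921]
tool_rot: [-90.0, 0.0, -64.5]
force: [-1.0, -0.8, -0.8]
grip_width: 0.0002
```

Request:
{"op": "carry_out", "data": {
  "targets": [
    [[0, -40, 0], [0, 0, 0]],
    [[0, -38, 0], [0, 0, 0]],
    [[-12, 0, -35], [0, 0, 0]],
    [[-12, 0, -35], [0, 0, 0]],
    [[-12, 0, -35], [0, 0, 0]],
    [[-13, 0, -34], [0, 0, 0]],
    [[0, 0, 0], [0, 0, 0]],
    [[0, 0, 0], [0, 0, 0]]
  ]
}}

```text
time_s: 8.05
tool_pos: [0.4939, 0.0955, 0.1712]
tool_rot: [-89.9, -0.1, -64.5]
force: [0.6, 0.1, -0.0]
grip_width: 0.0004
```

Run:
```python
from tgt import *
show()
import cv2
for n,(x0,y0,w,h) in {'side':(160,130,110,85)}.items():
    im=env.read_camera(n)[y0:y0+h,x0:x0+w,::-1]
    cv2.imwrite(f'pics/{n}5.png',cv2.resize(im,None,fx=7,fy=7,interpolation=cv2.INTER_CUBIC))
```

```text
8.05 [0.49393993 0.09550103 0.17120367] [-89.92701356  -0.12196431 -64.52412955] [ 5.99165420e-01  6.27280779e-02 -3.17642290e-04]
1 [0.55787799 0.03100199 0.09      ] tool shift mm to 0.17 above /  [85.7  1.4 30. ]
2 [0.57580359 0.17796686 0.09      ] tool shift mm to 0.17 above /  [-39.2   1.3 109.4]
3 [0.64043346 0.11249183 0.09      ] tool shift mm to 0.17 above /  [ 47.7   1.5 139.6]
4 [0.49324812 0.09647702 0.09      ] tool shift mm to 0.17 above /  [-1.2  1.2 -0.2]
```

View pics/side5.png

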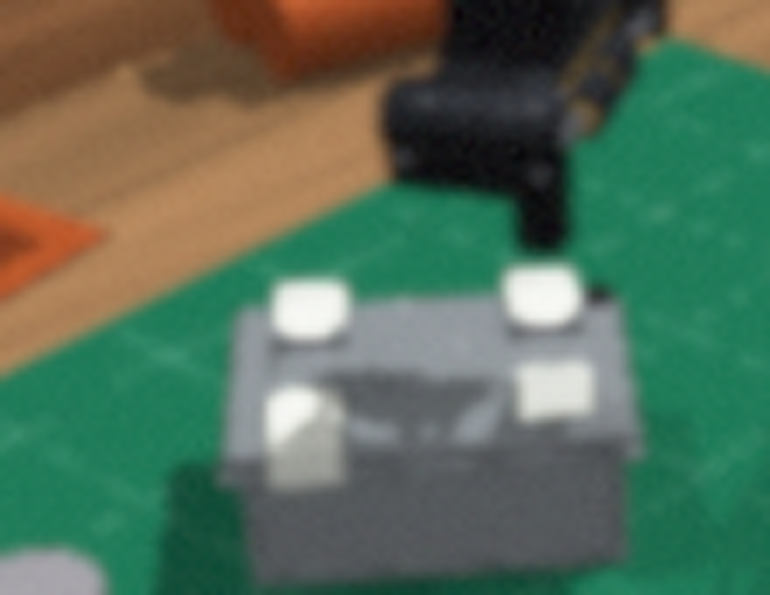

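Clip_3 at (310,308) is down, and clip_4 at (555,390) is the last one open. Now I press it.

Request:
{"op": "carry_out", "data": {
  "targets": [
    [[0, 25, 0], [0, 0, 0]],
    [[0, 20, 0], [0, 0, 0]],
    [[0, 8, 0], [0, 0, 0]],
    [[0, 6, 0], [0, 0, 0]],
    [[0, 6, 0], [0, 0, 0]],
    [[0, 4, 0], [0, 0, 0]],
    [[0, 4, 0], [0, 0, 0]],
    [[0, 3, 0], [0, 0, 0]],
    [[0, 2, 0], [0, 0, 0]],
    [[0, 0, 0], [0, 0, 0]]
  ]
}}

```text
time_s: 9.1
tool_pos: [0.4936, 0.0957, 0.0923]
tool_rot: [-90.0, 0.0, -64.5]
force: [0.5, 0.0, 0.3]
grip_width: 0.0004
```

Request:
{"op": "carry_out", "data": {
  "targets": [
    [[0, -40, 0], [0, 0, 0]],
    [[0, -40, 0], [0, 0, 0]],
    [[35, -10, -15], [0, 0, 0]],
    [[35, -10, -15], [0, 0, 0]],
    [[35, 0, -10], [0, 0, 0]],
    [[35, 0, -5], [0, 0, 0]],
    [[35, 0, 0], [0, 0, 0]],
    [[35, 0, 0], [0, 0, 0]],
    [[0, 0, 0], [0, 0, 0]],
    [[0, 0, 0], [0, 0, 0]]
  ]
}}

```text
time_s: 10.1
tool_pos: [0.5435, -0.1137, 0.1923]
tool_rot: [-90.0, 0.1, -64.6]
force: [0.5, -0.5, 1.2]
grip_width: 0.0006
```

Run:
```python
from tgt import *
show()
import cv2
im=env.read_camera('top')[:240,100:450,::-1];cv2.imwrite('pics/top6.png',cv2.resize(im,None,fx=2,fy=2))
for n,(x0,y0,w,h) in {'side':(160,130,110,85)}.items():
    im=env.read_camera(n)[y0:y0+h,x0:x0+w,::-1]
    cv2.imwrite(f'pics/{n}6.png',cv2.resize(im,None,fx=7,fy=7,interpolation=cv2.INTER_CUBIC))
```

```text
10.1 [ 0.54348634 -0.11371649  0.1922847 ] [-9.00054004e+01  5.40876787e-02 -6.46158305e+01] [ 0.49507923 -0.45476545  1.21471427]
1 [0.55787799 0.03100199 0.09      ] tool shift mm to 0.17 above /  [-124.6   22.4   75. ]
2 [0.57580359 0.17796686 0.09      ] tool shift mm to 0.17 above /  [-249.6   22.5  154.2]
3 [0.64043346 0.11249183 0.09      ] tool shift mm to 0.17 above /  [-162.8   22.4  184.6]
4 [0.49324812 0.09647702 0.09      ] tool shift mm to 0.17 above /  [-211.4   22.5   44.7]
```

View pics/side6.png

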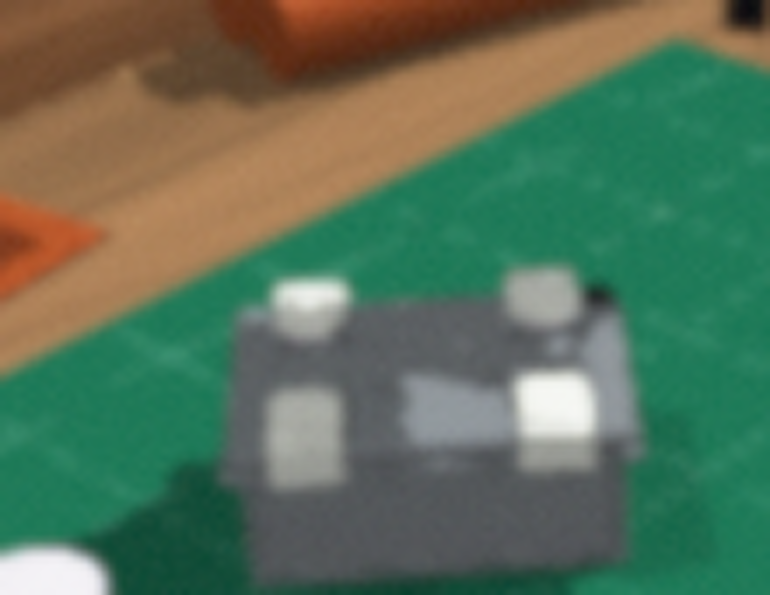

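View pics/top6.png

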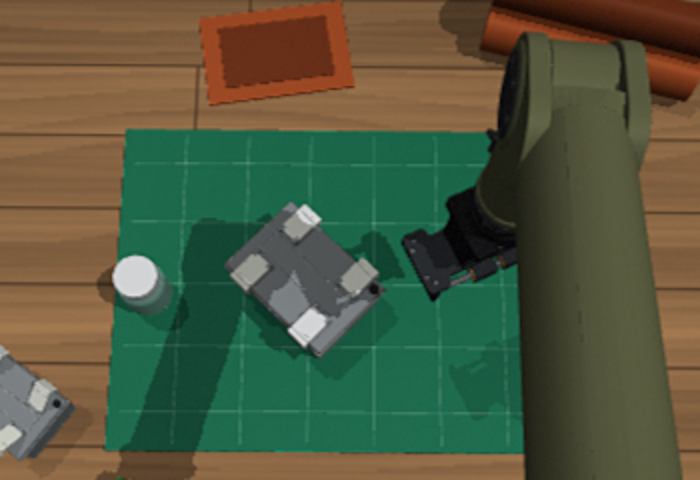

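All four clips are down over the rim, the arm is clear, and the jar hasn't moved.

```bash
python3 -c "
from cell import env
print(env.sign_off())"
```

```text
the job is handed in; nothing more can be done
None
```

I snapped the four clips down on the grey box on the mat, and handed the job in at about 10 s. The order was clip_1 (by the vent plug), clip_2 (diagonally opposite), clip_3, then clip_4. Each was pressed straight down with the shut fingers.

- **Clips:** a side picture before each of the last three presses showed the earlier clips staying down and the remaining ones still open. The last side and top pictures showed all four flat over the rim. I judged this from the pictures only, since the joint angles can't be read directly.
- **Arm:** it ended about 0.1 m above the mat, well to the side of the box and touching nothing.
- **Jar, hammer and puck:** the jar stands where it was. The arm hid the hammer and puck in the last top picture, so I didn't check them again. The tool never came below 92 mm, and that was only over the box.

No check failed or disagreed.

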